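# Swing a coat hook's strap onto its stud and lock the keeper

### The arm

A 6-joint arm with a two-finger parallel gripper is mounted at the origin on the work surface. World frame = base frame: x ahead of the robot, y to its left, z up, the work surface at z = 0. Lengths are in mm, angles in rad, forces in N, time in s.
With the tool pointing down it reaches from about 350 to 775 mm from the base axis. Payload 7.3 kg.
Tool frame: the origin (TCP) lies at the very end of the fingers, on their centre line; the grasp point (between the pads) lies 19 mm behind it; x points along the fingers, z is the direction in which the jaws open and shut, and the axes are right-handed (so a half turn about x gives the same grasp; the last joint's range is limited). The gripper opens to 92 mm and grips with 3 to 60 N. Pads are 19 mm wide; open, the fingers measure 130 mm over their backs; the gripper's body (75 mm by 190 mm) begins 47 mm behind the grasp point.
Start: joints at [1.016, 0.342, 1.524, -0, 1.275, -0.146], TCP at [208.68, 481.765, 226.741] pointing down, gripper open.
Joint ranges: [-2.53, 2.53], [-0.77, 2.02], [0.04, 2.7], [-1, 4.14], [0.28, 2.66], [-3.11, 3.11]. Speed limits (rad/s): [2.57, 2.57, 3.14, 3.14, 3.14, 3.14].

### API

Orientations are given as [roll, pitch, yaw] about the fixed x, y, z axes, in that order (R = Rz(yaw) Ry(pitch) Rx(roll)).
In Python, from plant import * gives the robot as it stands.
- The arm moves only by the shell command python3 -m creep 'ROWS'. ROWS is JSON, a list of rows, each an object of numbers: "tx", "ty", "tz": the shift along the tool's x, y, z in cm; "wx", "wy", "wz": the turn, a rotation vector about the tool's x, y, z in rad; "gripper": the closure, from -1 (fully open) to 1 (shut). A call has 1 to 8 rows; each row is the pose to reach, as a shift and turn from the pose commanded when the call began, along the tool's axes at that moment; what a row does not reach only later rows make up. A row lasts 1/12 s, in which the tool goes at most 41.7 mm and 7.16 degrees, less where a joint would pass 70% of its speed; a pose out of reach is approached as far as the arm can. A call with a gripper value outside its range is refused whole. The fingers move at their own pace and stop on an object; the grip force is fixed at half the most. Time passes only in rows, so rows that repeat a pose let the fingers close. It gives the time, the measured TCP pose, the force and the opening at its end, in the units of the state.
- get_obs(): the state, without advancing time (a new reading comes with each control period).
- capture(name): name is "scene" or "top" or "wrist"; returns a dict with "frame" (384x512x3 uint8, red, green, blue), "z_map" (384x512 float32, mm along the optical axis (not along the pixel's ray), 0 where there is no reading), "vertical_fov" (degrees; the focal length in pixels is half the picture's height over the tangent of half this angle, whatever the lens; pixels are square), "cx", "cy" (the principal point, pixels), "xyz" and "rotation" of the camera in the world. Camera axes: x right, y down, z forward; pixel columns grow to the right and rows downward; lengths in mm; the calibration is good to about 2 mm. A picture is of the moment at which its call begins.
- close_job(): hands the job in, once; it reports no verdict.
The state is a dict: "time": time; "joint_positions": joint angles; "dq": joint speeds; "tau": joint torques, N m; "tool_pos": TCP position; "tcp_rot": TCP orientation; "contact_force": force on the tool from outside, world axes, zero at the start; "moment": the same for the moment, N m; "grip_width": finger opening in mm.
Only numpy, scipy, OpenCV 4.12 (cv2) and the standard library are available. Lean on these libraries where they do the work, as an engineer would, in place of code of your own. Each camera call takes 0.05 s, during which the arm holds its last target.

### The job

On the wooden board, swing the iron coat hook's strap round its loose bolt, off the curved rest block, until its slot drops over the bare stud and the strap lies flat on the board. Then turn the iron keeper fully across the strap's free end to its stop so that it cannot lift, let go of everything, and leave the other goods and the loose nut and washer where they are.

Things in the scene. Friction and masses are not known exactly. Their poses are not given: they have to be found in the camera images.
- board: Pale wooden board fixed on the counter, 250 x 310 x 20 mm; origin at the centre of its underside, z up, y along the line from pivot bolt to stud. On its -x side a dark curved wooden rest block, 16 mm high above the board: an arc about the pivot bolt, radius 150 to 176 mm, from 10 to 63 degrees off the bolt-to-stud line; it ends 26 mm short of that line.
- pivot_bolt (a point): Axis of the loose pivot bolt at the board's top surface. Shank 9 mm diameter, hexagon head 21 mm across from 13 to 20 mm above the board: the strap's end stays captive under it with play.
- stud (a point): Axis of the bare steel stud at the board's top surface, 170 mm from the pivot bolt along board +y. 9 mm diameter, domed top 17 mm above the board.
- strap_hole (a point): Centre of the strap's 13 mm pivot hole, at its underside; x along the strap to its free end, y across, z up. Strap: flat dark iron bar 36 mm wide, 8 mm thick, from 22 mm behind this point to 205 mm ahead, about 0.5 kg; a few newtons slide it. 50 mm ahead stands the coat hook, a 10 mm bar rising to 43 mm above the underside and curling forward to 83 mm.
- strap_slot (a point): Centre of the strap's slot, at its underside, 170 mm ahead of the pivot hole; slot 24 mm along the strap, 13 mm wide. At the start the free end is parked on the rest block, 26 to 46 degrees off the bolt-to-stud line toward board -x, tilted up 5 degrees. When seated the slot lies around the stud, level with the board's top, and the stud stops further swinging.
- strap_mid (a point): Point on the strap's centre line 108 mm ahead of the pivot hole, half-way through its thickness, ahead of the hook and short of the rest block: the bar's side edge is free here, and with the end parked its underside is about 12 mm above the board.
- keeper (a joint): Angle of the keeper, a flat dark iron bar 14 mm wide, 8 thick, 80 long, turning on a post with its underside 12 mm above the board (clear above a seated strap). 0 = parked, pointing along board +y away from the strap; grows anticlockwise from above; 1.57 = along board -x, square across the strap; stop at 1.6. Friction holds it (about 1 N at the tab). Starts at 0 to 0.6.
- keeper_pivot (a point): Axis of the keeper at its bar's underside, on the board's +x side beyond the stud.
- keeper_tab (a point): Middle of the upright round tab on the keeper, 55 mm from its pivot: 10 mm diameter, standing 22 mm above the bar, from 20 to 42 mm above the board. Push its side to turn the keeper.
- nut: Loose steel nut, 20 mm across, 9 mm high, on the board's +x side near the pivot bolt; leave it. Origin at its underside.
- washer: Loose steel washer, 26 mm across, 4 mm high, on the board's +x side near the pivot bolt; leave it. Origin at its underside.
- mug: Metal mug 76 mm across, 85 mm high, on the left; leave it.
- wrench: Steel wrench 170 mm long lying on the right; leave it.
- horseshoe: Iron horseshoe about 110 mm across, on the left; leave it.
Things that resemble listed ones, but are neither listed nor needed, are in the scene too. What is meant by the part that bears strap_hole is not purple or yellow, and is the larger of those in its own colour.

How it is judged (in metres and radians):
On the way, in this order (a step that is already met when the one before it is completed fails the run):
1. the strap's slot has dropped over the stud and the strap lies flat on the board (z of strap_slot in the frame of stud below 0.003 m and horizontal distance between strap_slot and stud below 0.008 m and angle between strap_slot's own z axis and vertical below 0.035 rad), for 0.2 s.
2. the keeper is turned across the seated strap (all of step 1 and value of joint keeper above 1.4 rad), for 0.2 s.
At the end, for the whole second after the job is handed in: The slot is around the stud (slot centre within 8 mm of the stud's axis, underside within 3 mm of the board's top, strap flat within 2 degrees), the keeper is turned across the strap (over 1.4 rad), both at rest; nut, washer and other goods not moved more than 30 mm (all of step 2 and linear speed of hook below 0.02 m/s and velocity of joint keeper below 0.05 rad/s); the robot touches nothing.
It fails at once if a bystander (nut, washer, mug, wrench, horseshoe) is moved more than 30 mm (distance of any of nut, washer, mug, wrench, horseshoe from where it was at the start of the episode above 0.03 m).
It also fails if it takes over 64 s, if anything falls off the work surface, if the arm or the gripper's body presses on something with over 40 N, if the wrist force passes 120 N, or if a joint passes its speed limit or range.

## Working session

There is one attempt and no reset: what is moved stays moved. The work goes in short steps, Python scripts to look and compute and a shell command to move; the robot and the scene stay as the last step left them, time stands still between calls to the robot, and variables do not carry over. Pictures are saved under pics/ and viewed, and the job is handed in when it is done.

```bash
mkdir -p pics; ls; cat > h.py <<'E'
from plant import *
import numpy as np, cv2
def snap(n,tag):
    c=capture(n); cv2.imwrite(f'pics/{tag}.png',c['frame'][:,:,::-1]); np.save(f'pics/{tag}.npy',c,allow_pickle=True); return c
def load(tag): return np.load(f'pics/{tag}.npy',allow_pickle=True).item()
def R(c):
    r=np.array(c['rotation'],float)
    if r.shape==(3,3): return r
    from scipy.spatial.transform import Rotation as Ro
    return Ro.from_euler('xyz',r).as_matrix() if r.size==3 else Ro.from_quat(r).as_matrix()
def f(c): return c['frame'].shape[0]/2/np.tan(np.radians(c['vertical_fov'])/2)
def ray(c,u,v,z):
    d=R(c)@np.array([(u-c['cx'])/f(c),(v-c['cy'])/f(c),1]); o=np.array(c['xyz'],float)
    return o+d*(z-o[2])/d[2]
def cloud(c):
    Z=c['z_map']; v,u=np.mgrid[:Z.shape[0],:Z.shape[1]]
    P=np.stack([(u-c['cx'])/f(c)*Z,(v-c['cy'])/f(c)*Z,Z],-1)
    return P@R(c).T+np.array(c['xyz'],float)
def proj(c,p):
    q=R(c).T@(np.array(p,float)-np.array(c['xyz'],float)); return q[:2]/q[2]*f(c)+[c['cx'],c['cy']]
E
python3 - <<'E'
from h import *
for n in ['scene','top','wrist']:
    c=snap(n,n+'0'); print(n,c['xyz'],c['rotation'],c['vertical_fov'],c['cx'],c['cy'])
o=get_obs();print({k:o[k] for k in ['time','tool_pos','tcp_rot','contact_force','grip_width']})
E
```

```text
pics
scene [1046.82900932  101.42254532 1063.35779042] [-2.6154832   0.01164333  1.75413587] 48.956215285848494 263.56798433230693 188.954170028356
top [ 327.5943321   -41.70685367 1072.44255686] [-3.02741054e+00 -2.67611686e-03 -1.55432429e+00] 55.95495362925127 254.6374597239474 196.63993713387543
wrist [143.49406131 509.28419473 384.01432588] [2.88149595 0.00361528 1.16209279] 67.19268262855091 259.83354288835903 189.52989749921767
{'time': 0.15, 'tool_pos': array([208.51505039, 481.49597171, 226.2332429 ]), 'tcp_rot': array([ 3.01864351,  1.56968309, -2.10251981]), 'contact_force': array([-0.1098106 ,  0.62949753, -0.46819669]), 'grip_width': 91.88482205814071}
```

View pics/scene0.png

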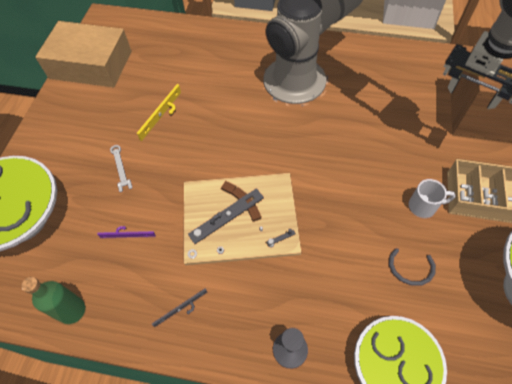

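View pics/top0.png

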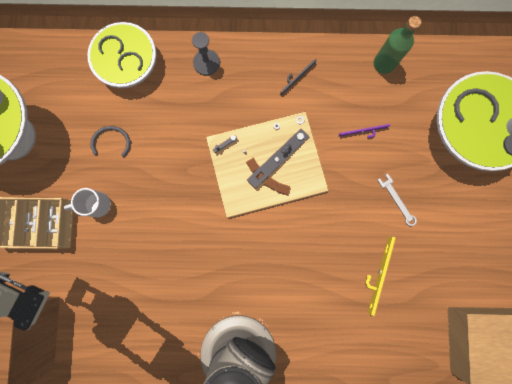

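View pics/wrist0.png

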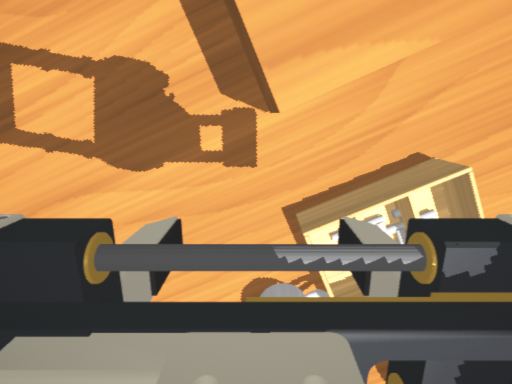

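Candidates in the top view are the dark strap on the board (278,160), a smaller dark hook bar (298,78), a purple one (364,131) and a yellow one (383,277). The one on the board fits: it is the larger of the two dark ones, bolted down, with its end on the rest block. I'll enlarge it to confirm.

```bash
python3 - <<'E'
from h import *
c=load('top0'); im=c['frame'][:,:,::-1]
cv2.imwrite('pics/top0crop.png',cv2.resize(im[105:225,195:340],None,fx=5,fy=5,interpolation=cv2.INTER_CUBIC))
c=load('scene0'); im=c['frame'][:,:,::-1]
cv2.imwrite('pics/scene0crop.png',cv2.resize(im[165:270,170:310],None,fx=5,fy=5,interpolation=cv2.INTER_CUBIC))
E
```

```text
(no output)
```

View pics/top0crop.png

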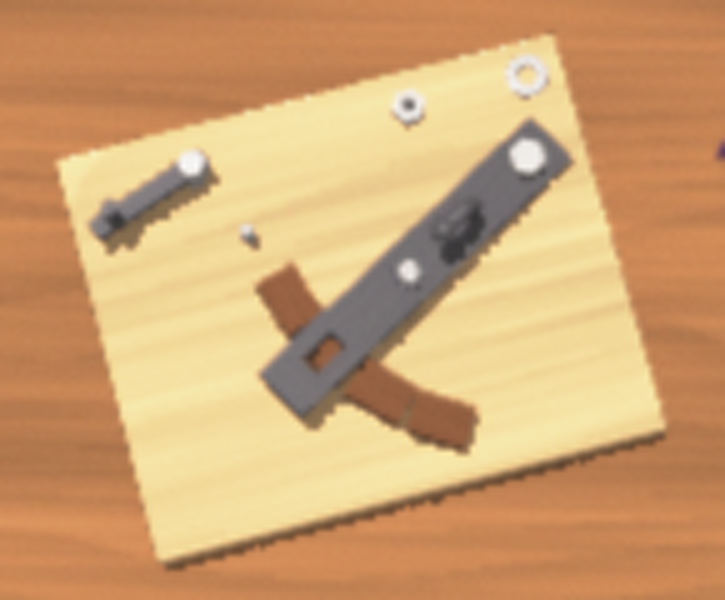

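View pics/scene0crop.png

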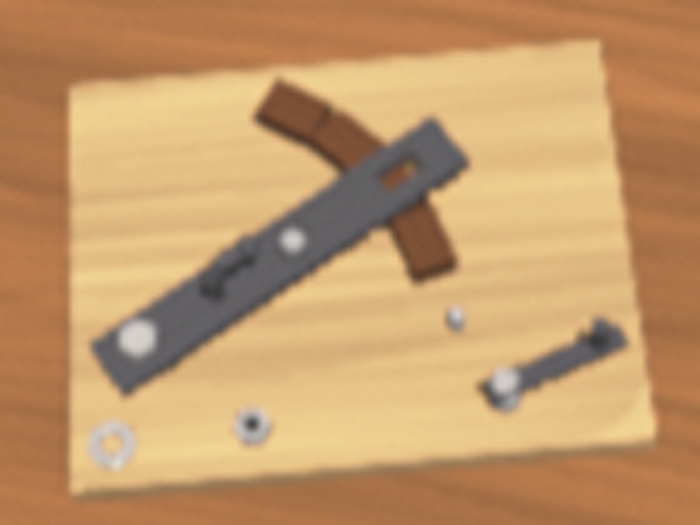

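The crop confirms the large dark strap: bolt head at crop (527,156), slot at (323,352), stud at (248,234), keeper post at (191,163) and tab at (113,215). Next I'll compute positions.

```bash
python3 - <<'E'
from h import *
T=load('top0');S=load('scene0')
P=cloud(T)
print('board z',np.median(P[180:185,245:255,2][P[180:185,245:255,2]>0]), 'depth at counter',P[300,300])
from scipy.optimize import least_squares
t=lambda x,y:(195+(x+.5)/5-.5,105+(y+.5)/5-.5)
s=lambda x,y:(170+(x+.5)/5-.5,165+(y+.5)/5-.5)
def tri(a,b):
    def ln(c,p):
        d=R(c)@np.array([(p[0]-c['cx'])/f(c),(p[1]-c['cy'])/f(c),1]);return np.array(c['xyz'],float),d/np.linalg.norm(d)
    o1,d1=ln(T,a);o2,d2=ln(S,b)
    A=np.stack([d1,-d2],1);k=np.linalg.lstsq(A,o2-o1,rcond=None)[0]
    p,q=o1+d1*k[0],o2+d2*k[1];return (p+q)/2,np.linalg.norm(p-q)
for n,a,b,z in [('bolt',(527,156),(137,338),40),('stud',(248,233),(456,316),36),('keeperpost',(191,163),(505,380),40),('tab',(113,213),(603,332),55),('slot',(323,352),(398,170),44),
  ('hook',(458,222),(230,272),100),('rivet',(408,270),(292,239),45),('nut',(408,105),(252,424),29),('washer',(526,76),(111,443),24),
  ('cTL',(58,160),(653,436),20),('cTR',(552,35),(72,493),20),('cBR',(664,432),(69,85),20),('cBL',(163,563),(600,40),20)]:
    print(n,tri(t(*a),s(*b))[0].round(1),round(tri(t(*a),s(*b))[1],1),'top',ray(T,*t(*a),z).round(1),'scene',ray(S,*s(*b),z).round(1))
E
```

```text
board z 46.27716733019247 depth at counter [ 151.57230056 -178.97134962   -2.04958854]
bolt [ 626.9 -170.3   41.2] 4.4 top [ 627.8 -172.6   40. ] scene [ 626.2 -168.4   40. ]
stud [580.4  -7.3  32. ] 4.8 top [579.9  -9.8  36. ] scene [581.8  -4.5  36. ]
keeperpost [618.1  26.2  45.9] 4.5 top [620.2  24.3  40. ] scene [615.2  28.   40. ]
tab [585.6  71.3  52.9] 7.0 top [585.7  67.6  55. ] scene [585.8  74.7  55. ]
slot [507.3 -52.7  49.3] 3.8 top [508.6 -54.6  44. ] scene [504.2 -51.6  44. ]
hook [ 584.5 -129.1   50.1] 4.8 top [ 572.5 -127.1  100. ] scene [ 607.  -115.5  100. ]
rivet [ 557.  -101.3   45.2] 3.7 top [ 557.4 -103.1   45. ] scene [556.6 -99.5  45. ]
nut [ 659.8 -100.8   31.1] 4.5 top [ 660.9 -103.1   29. ] scene [658.7 -99.   29. ]
washer [ 680.9 -172.    24.9] 3.6 top [ 681.6 -173.9   24. ] scene [ 680.3 -170.4   24. ]
cTL [625.5 106.8  21.9] 3.9 top [626.4 105.1  20. ] scene [624.3 108.7  20. ]
cTR [ 708.9 -187.6   17.7] 5.6 top [ 708.8 -190.    20. ] scene [ 709.3 -184.1   20. ]
cBR [ 468.7 -255.7   17.8] 1.5 top [ 468.6 -256.    20. ] scene [ 469.9 -254.2   20. ]
cBL [386.1  40.1  19.5] 7.6 top [386.7  36.3  20. ] scene [385.5  43.9  20. ]
```

```bash
cat >> h.py <<'E'
from scipy.spatial.transform import Rotation as Ro
def plan(p,jaw_deg,o=None):
    """target TCP p, jaw axis (tool z) azimuth; tool x down"""
    o=o or get_obs(); Rc=Ro.from_euler('xyz',o['tcp_rot']).as_matrix()
    out=[]
    for j in (jaw_deg,jaw_deg+180):
        z=np.array([np.cos(np.radians(j)),np.sin(np.radians(j)),0]);x=np.array([0,0,-1.]);y=np.cross(z,x)
        w=Ro.from_matrix(Rc.T@np.stack([x,y,z],1)).as_rotvec(); out.append(w)
    w=min(out,key=np.linalg.norm)
    d=Rc.T@(np.array(p)-o['tool_pos'])/10
    return d.round(2),w.round(3)
E
python3 - <<'E'
from h import *
o=get_obs();print(Ro.from_euler('xyz',o['tcp_rot']).as_matrix().round(3),o['joint_positions'].round(2))
b=np.array([627,-170.5]);u=np.array([np.cos(np.radians(135.5)),np.sin(np.radians(135.5))])
p=b+125*u;print(p)
print(plan([*p,200],135.5-90,o))
E
```

```text
[[-0.001 -0.918  0.397]
 [-0.001  0.397  0.918]
 [-1.     0.    -0.001]] [ 1.02  0.34  1.52 -0.    1.28 -0.15]
[537.84369386 -82.88634196]
(array([  2.66, -52.65, -38.69]), array([ 0.368, -0.001,  0.   ]))
```

```bash
python3 -m creep '[{"ty":-26.3,"tz":-19.3,"wx":0.18},{"ty":-26.3,"tz":-19.3,"wx":0.18},{"ty":-52.6,"tz":-38.7,"wx":0.368},{"ty":-52.6,"tz":-38.7,"wx":0.368},{"ty":-52.6,"tz":-38.7,"wx":0.368},{"ty":-52.6,"tz":-38.7,"wx":0.368},{"ty":-52.6,"tz":-38.7,"wx":0.368},{"ty":-52.6,"tz":-38.7,"wx":0.368}]'
python3 - <<'E'
from h import *
print(plan([537.8,-82.9,200],45.5))
E
```

```text
(array([  2.66, -52.65, -38.7 ]), array([ 0.368, -0.001,  0.   ]))validation failed for argument at $[0]...
```

```bash
python3 -m creep --help; python3 -m creep '[{"tx":0,"ty":-52.6,"tz":-38.7,"wx":0.368,"wy":0,"wz":0,"gripper":-1}]'

```

```text
time: 0.23
tool_pos: [227.6, 449.1, 226.1]
tcp_rot: [0.979, 1.568, 2.021]
contact_force: [0.9, -1.4, 0.5]
grip_width: 91.9invalid input: not JSON, or not a number
```

```bash
python3 - <<'E'
from h import *
print(plan([537.8,-82.9,200],45.5))
E
```

```text
(array([  2.45, -53.62, -30.3 ]), array([ 0.248,  0.001, -0.002]))
```

```bash
R='{"tx":0,"ty":-53.6,"tz":-30.3,"wx":0.248,"wy":0,"wz":0,"gripper":-1}'; python3 -m creep '[{"tx":0,"ty":-53.6,"tz":-30.3,"wx":0.248,"wy":0,"wz":0,"gripper":-1},{"tx":0,"ty":-53.6,"tz":-30.3,"wx":0.248,"wy":0,"wz":0,"gripper":-1},{"tx":0,"ty":-53.6,"tz":-30.3,"wx":0.248,"wy":0,"wz":0,"gripper":-1},{"tx":0,"ty":-53.6,"tz":-30.3,"wx":0.248,"wy":0,"wz":0,"gripper":-1},{"tx":0,"ty":-53.6,"tz":-30.3,"wx":0.248,"wy":0,"wz":0,"gripper":-1},{"tx":0,"ty":-53.6,"tz":-30.3,"wx":0.248,"wy":0,"wz":0,"gripper":-1},{"tx":0,"ty":-53.6,"tz":-30.3,"wx":0.248,"wy":0,"wz":0,"gripper":-1},{"tx":0,"ty":-53.6,"tz":-30.3,"wx":0.248,"wy":0,"wz":0,"gripper":-1}]'
python3 - <<'E'
from h import *
print(plan([537.8,-82.9,200],45.5))
E
```

```text
time: 0.9
tool_pos: [396.4, 155.0, 226.8]
tcp_rot: [-0.107, 1.571, 0.682]
contact_force: [1.4, 0.2, -0.3]
grip_width: 91.8
(array([  2.68, -26.79,  -6.92]), array([-0.005,  0.   ,  0.   ]))
```

Stopping 60 mm higher, I'll open a wrist view over the strap.

```bash
python3 -m creep '[{"tx":0,"ty":-26.8,"tz":-6.9,"wx":0,"wy":0,"wz":0,"gripper":-1},{"tx":0,"ty":-26.8,"tz":-6.9,"wx":0,"wy":0,"wz":0,"gripper":-1},{"tx":0,"ty":-26.8,"tz":-6.9,"wx":0,"wy":0,"wz":0,"gripper":-1},{"tx":0,"ty":-26.8,"tz":-6.9,"wx":0,"wy":0,"wz":0,"gripper":-1},{"tx":0,"ty":-26.8,"tz":-6.9,"wx":0,"wy":0,"wz":0,"gripper":-1},{"tx":0,"ty":-26.8,"tz":-6.9,"wx":0,"wy":0,"wz":0,"gripper":-1},{"tx":0,"ty":-26.8,"tz":-6.9,"wx":0,"wy":0,"wz":0,"gripper":-1},{"tx":0,"ty":-26.8,"tz":-6.9,"wx":0,"wy":0,"wz":0,"gripper":-1}]'
python3 - <<'E'
from h import *
snap('wrist','wrist1');snap('scene','scene1')
print(plan([537.8,-82.9,200],45.5))
E
```

```text
time: 1.57
tool_pos: [539.5, -85.6, 225.8]
tcp_rot: [-2.087, 1.569, -1.302]
contact_force: [-0.8, 0.6, -0.3]
grip_width: 91.9
(array([ 2.59, -0.13, -0.06]), array([-0.007, -0.001, -0.002]))
```

View pics/wrist1.png

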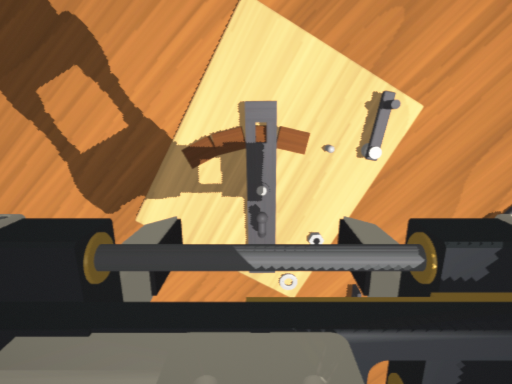

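```bash
python3 - <<'E'
from h import *
c=load('wrist1')
for n,u,v,z in [('slot',261,131,45),('rivet',262,190,45),('stud',328,148,37),('post',374,153,42),('tabtop',393,104,62),('strapL',247,180,40),('strapR',275,180,40),('endL',246,101,47),('endR',277,101,47),('nut',316,239,29),('hooktip60',263,210,60),('hooktip80',263,210,80),('hook110',263,210,110)]:
    print(n,ray(c,u,v,z).round(1))
im=c['frame'][:,:,::-1]
cv2.imwrite('pics/w1c.png',cv2.resize(im[80:260,200:420],None,fx=3.5,fy=3.3,interpolation=cv2.INTER_CUBIC))
P=cloud(c)
b=np.array([627,-170.5])
for v in range(100,245,8): print(v,P[v,262].round(0),P[v,250].round(0), np.linalg.norm(P[v,262,:2]-b).round(0))
E
```

```text
slot [504.1 -51.   45. ]
rivet [554.7 -99.9  45. ]
stud [575.3  -8.9  37. ]
post [616.9  25.2  42. ]
tabtop [582.9  69.1  62. ]
strapL [ 533.8 -104.8   40. ]
strapR [558.  -80.7  40. ]
endL [469.  -39.6  47. ]
endR [493.5 -15.2  47. ]
nut [656.5 -99.8  29. ]
hooktip60 [ 570.  -113.5   60. ]
hooktip80 [ 565.  -108.8   80. ]
hook110 [ 557.4 -101.6  110. ]
100 [480. -25.  20.] [470. -36.  19.] 206.0
108 [487. -32.  48.] [477. -42.  48.] 197.0
116 [493. -38.  47.] [484. -48.  48.] 188.0
124 [500. -45.  20.] [490. -54.  45.] 178.0
132 [506. -51.  36.] [496. -61.  47.] 170.0
140 [513. -58.  35.] [502. -67.  45.] 160.0
148 [519. -64.  44.] [509. -74.  45.] 152.0
156 [525. -71.  45.] [516. -81.  44.] 142.0
164 [532. -78.  44.] [522. -88.  41.] 133.0
172 [539. -85.  42.] [529. -95.  42.] 123.0
180 [547. -92.  40.] [ 536. -102.   40.] 112.0
188 [553. -98.  43.] [ 544. -110.   39.] 103.0
196 [ 561. -106.   39.] [ 551. -117.   39.] 92.0
204 [ 569. -114.   38.] [ 558. -125.   37.] 81.0
212 [ 570. -115.   65.] [ 566. -133.   36.] 80.0
220 [ 575. -120.   72.] [ 574. -141.   35.] 72.0
228 [ 583. -128.   69.] [ 582. -149.   35.] 61.0
236 [ 592. -137.   61.] [ 590. -157.   33.] 48.0
244 [516. -63. 304.] [514. -66. 303.] 154.0
```

View pics/w1c.png

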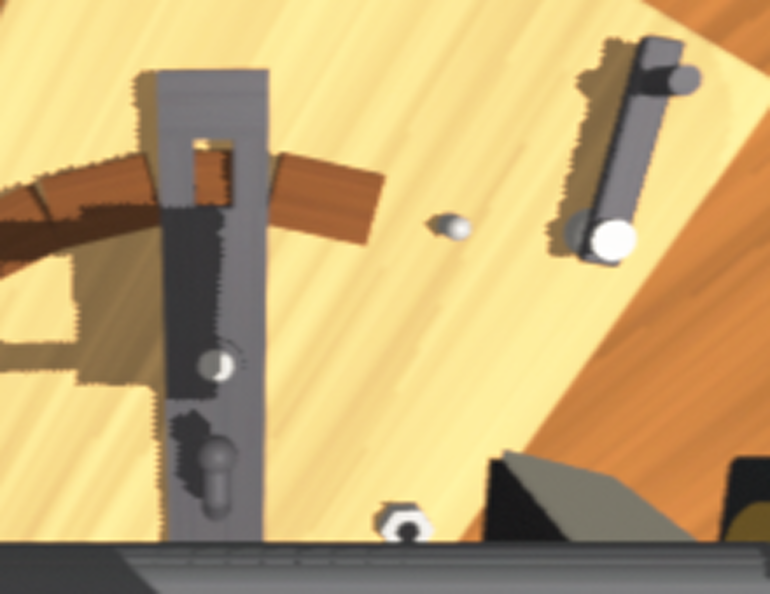

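```bash
python3 -m creep '[{"tx":17,"ty":0,"tz":0,"wx":0,"wy":0,"wz":0,"gripper":-0.7},{"tx":17,"ty":0,"tz":0,"wx":0,"wy":0,"wz":0,"gripper":-0.7},{"tx":17,"ty":0,"tz":0,"wx":0,"wy":0,"wz":0,"gripper":-0.7},{"tx":17,"ty":0,"tz":0,"wx":0,"wy":0,"wz":0,"gripper":-0.7},{"tx":17,"ty":0,"tz":0,"wx":0,"wy":0,"wz":0,"gripper":-0.7},{"tx":20,"ty":0,"tz":0,"wx":0,"wy":0,"wz":0,"gripper":-0.7},{"tx":20,"ty":0,"tz":0,"wx":0,"wy":0,"wz":0,"gripper":-0.7},{"tx":20,"ty":0,"tz":0,"wx":0,"wy":0,"wz":0,"gripper":-0.7}]'
python3 - <<'E'
from h import *
snap('wrist','wrist2');snap('scene','scene2')
E
```

```text
time: 2.33
tool_pos: [537.3, -80.0, 27.7]
tcp_rot: [1.922, 1.57, 2.712]
contact_force: [-0.4, -0.1, 0.3]
grip_width: 78.1
```

View pics/wrist2.png

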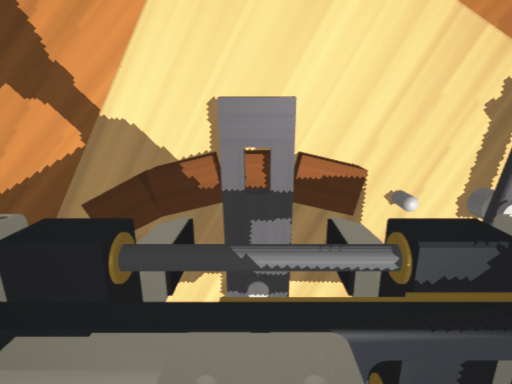

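View pics/scene2.png

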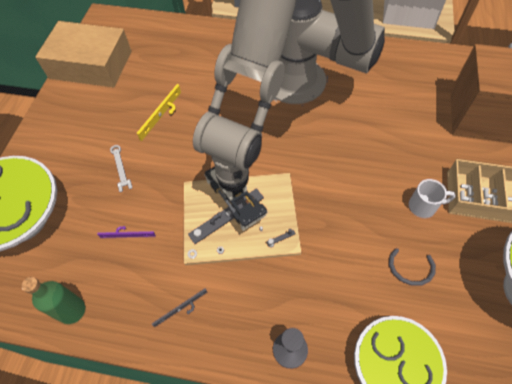

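```bash
cat > arc.py <<'E'
from h import *
import sys
def arc(angs,r,z,b=(627,-170.5)):
    for a in angs:
        t=np.radians(a);d,w=plan([b[0]+r*np.cos(t),b[1]+r*np.sin(t),z],a-90); print(a,d,w)
if __name__=='__main__': arc([float(x) for x in sys.argv[3:]],float(sys.argv[1]),float(sys.argv[2]))
E
python3 arc.py 125 25 134.7 132 130 127 124 121 118 115
```

```text
134.7 [ 0.42 -0.08 -0.05] [0.01  0.002 0.003]
132.0 [ 0.42 -0.1   0.54] [0.057 0.002 0.003]
130.0 [ 0.42 -0.13  0.98] [0.092 0.002 0.003]
127.0 [ 0.42 -0.21  1.63] [0.144 0.002 0.003]
124.0 [ 0.43 -0.32  2.27] [0.196 0.002 0.003]
121.0 [ 0.43 -0.46  2.91] [0.249 0.002 0.003]
118.0 [ 0.43 -0.64  3.54] [0.301 0.002 0.003]
115.0 [ 0.43 -0.85  4.16] [0.353 0.002 0.002]
```

```bash
python3 -m creep '[{"tx":0.2,"ty":-0.1,"tz":0,"wx":0.01,"wy":0,"wz":0,"gripper":0},{"tx":0.2,"ty":-0.1,"tz":0,"wx":0.01,"wy":0,"wz":0,"gripper":0},{"tx":0.2,"ty":-0.1,"tz":0,"wx":0.01,"wy":0,"wz":0,"gripper":0},{"tx":0.2,"ty":-0.1,"tz":0,"wx":0.01,"wy":0,"wz":0,"gripper":0},{"tx":0.2,"ty":-0.1,"tz":0.5,"wx":0.057,"wy":0,"wz":0,"gripper":0},{"tx":0.2,"ty":-0.13,"tz":1,"wx":0.092,"wy":0,"wz":0,"gripper":0},{"tx":0.2,"ty":-0.2,"tz":1.6,"wx":0.144,"wy":0,"wz":0,"gripper":0},{"tx":0.2,"ty":-0.2,"tz":1.6,"wx":0.144,"wy":0,"wz":0,"gripper":0}]'
python3 - <<'E'
from h import *
snap('wrist','wrist3')
E
python3 arc.py 125 25 127 124 121 118 115 112 110 108
```

```text
time: 3.1
tool_pos: [550.7, -70.7, 25.0]
tcp_rot: [-0.534, 1.571, 0.11]
contact_force: [-0.4, 0.3, 0.1]
grip_width: 46.1
127.0 [-0.02 -0.07  0.11] [0.001 0.    0.   ]
124.0 [-0.02 -0.09  0.77] [0.053 0.    0.   ]
121.0 [-0.02 -0.14  1.42] [0.105 0.    0.   ]
118.0 [-0.02 -0.23  2.07] [0.158 0.    0.   ]
115.0 [-0.01 -0.35  2.71] [0.21 0.   0.  ]
112.0 [-0.01 -0.5   3.35] [0.262 0.    0.   ]
110.0 [-0.01 -0.62  3.77] [0.297 0.    0.   ]
108.0 [-0.01 -0.76  4.18] [0.332 0.    0.   ]
```

View pics/wrist3.png

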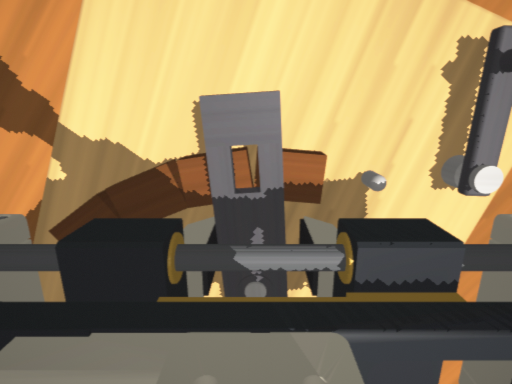

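The strap follows the left finger, its slot at (244,168) and the stud at (372,180). I'll continue the arc.

```bash
python3 -m creep '[{"tx":0,"ty":-0.1,"tz":0.8,"wx":0.053,"wy":0,"wz":0,"gripper":0},{"tx":0,"ty":-0.14,"tz":1.4,"wx":0.105,"wy":0,"wz":0,"gripper":0},{"tx":0,"ty":-0.23,"tz":2.1,"wx":0.158,"wy":0,"wz":0,"gripper":0},{"tx":0,"ty":-0.35,"tz":2.7,"wx":0.21,"wy":0,"wz":0,"gripper":0},{"tx":0,"ty":-0.4,"tz":3.0,"wx":0.236,"wy":0,"wz":0,"gripper":0},{"tx":0,"ty":-0.5,"tz":3.35,"wx":0.262,"wy":0,"wz":0,"gripper":0},{"tx":0,"ty":-0.55,"tz":3.55,"wx":0.28,"wy":0,"wz":0,"gripper":0},{"tx":0,"ty":-0.55,"tz":3.55,"wx":0.28,"wy":0,"wz":0,"gripper":0}]'
python3 - <<'E'
from h import *
snap('wrist','wrist4')
E
python3 arc.py 125 25 111 110 109 108 107 106 105 104 103 102
```

```text
time: 3.82
tool_pos: [581.9, -54.1, 24.7]
tcp_rot: [2.669, 1.571, 3.034]
contact_force: [-1.0, 0.0, 1.1]
grip_width: 45.8
111.0 [-0.03  0.01  0.05] [-0.  0. -0.]
110.0 [-0.03  0.01  0.26] [ 0.017  0.    -0.   ]
109.0 [-0.03  0.01  0.48] [ 0.035  0.    -0.   ]
108.0 [-0.03 -0.    0.7 ] [ 0.052  0.    -0.   ]
107.0 [-0.03 -0.02  0.92] [ 0.069  0.    -0.   ]
106.0 [-0.03 -0.03  1.14] [ 0.087 -0.    -0.   ]
105.0 [-0.03 -0.06  1.35] [ 0.104 -0.    -0.   ]
104.0 [-0.03 -0.08  1.57] [ 0.122 -0.    -0.   ]
103.0 [-0.03 -0.11  1.79] [ 0.139 -0.    -0.   ]
102.0 [-0.03 -0.14  2.  ] [ 0.157 -0.    -0.   ]
```

View pics/wrist4.png

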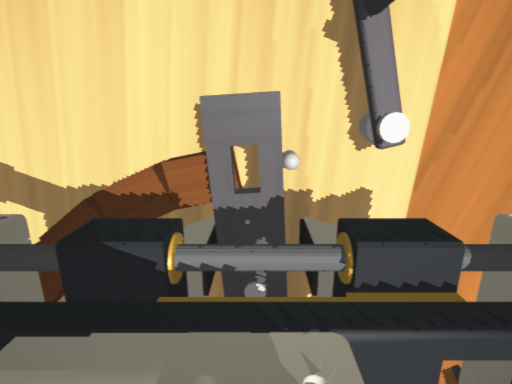

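The strap edge (281) has just reached the stud (290,160). I'll continue in small steps and watch the force.

```bash
python3 -m creep '[{"tx":0,"ty":0,"tz":0.25,"wx":0.017,"wy":0,"wz":0,"gripper":0},{"tx":0,"ty":0,"tz":0.5,"wx":0.035,"wy":0,"wz":0,"gripper":0},{"tx":0,"ty":0,"tz":0.7,"wx":0.052,"wy":0,"wz":0,"gripper":0},{"tx":0,"ty":0,"tz":0.9,"wx":0.069,"wy":0,"wz":0,"gripper":0},{"tx":0,"ty":0,"tz":0.9,"wx":0.069,"wy":0,"wz":0,"gripper":0}]'
python3 - <<'E'
from h import *
snap('wrist','wrist5')
E
python3 arc.py 125 25 107 106 105 104 103 102
```

```text
time: 4.28
tool_pos: [591.0, -50.5, 24.7]
tcp_rot: [0.001, 1.57, 0.296]
contact_force: [-0.8, 0.5, 0.5]
grip_width: 45.9
107.0 [-0.03 -0.03 -0.05] [-0.001  0.001 -0.   ]
106.0 [-0.03 -0.03  0.17] [ 0.017  0.001 -0.   ]
105.0 [-0.03 -0.04  0.38] [ 0.034  0.001 -0.   ]
104.0 [-0.03 -0.05  0.6 ] [ 0.051  0.001 -0.   ]
103.0 [-0.03 -0.06  0.82] [ 0.069  0.001 -0.   ]
102.0 [-0.03 -0.08  1.04] [ 0.086  0.001 -0.   ]
```

View pics/wrist5.png

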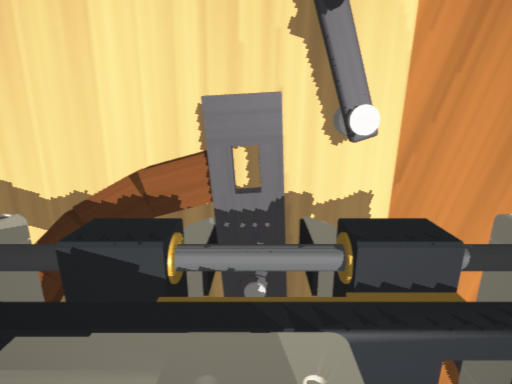

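The stud is now hidden under the strap's right rail, and the strap is near the end of the block. I'll continue.

```bash
python3 -m creep '[{"tx":0,"ty":0,"tz":0.15,"wx":0.017,"wy":0,"wz":0,"gripper":0},{"tx":0,"ty":0,"tz":0.4,"wx":0.034,"wy":0,"wz":0,"gripper":0},{"tx":0,"ty":0,"tz":0.6,"wx":0.051,"wy":0,"wz":0,"gripper":0},{"tx":0,"ty":0,"tz":0.6,"wx":0.051,"wy":0,"wz":0,"gripper":0},{"tx":0,"ty":0,"tz":0.6,"wx":0.051,"wy":0,"wz":0,"gripper":0}]'
python3 - <<'E'
from h import *
c=snap('wrist','wrist6');P=cloud(c)
print(P[110,220:280:12,2].round(0),P[200,220:280:12,2].round(0))
E
python3 arc.py 125 25 106 105 104 103 102 101 100
```

```text
time: 4.75
tool_pos: [596.5, -48.9, 24.8]
tcp_rot: [-0.139, 1.57, 0.106]
contact_force: [0.2, 0.7, 0.2]
grip_width: 46.0
[28. 29. 28. 27. 28.] [28. 29. 28. 28. 28.]
106.0 [-0.02 -0.05 -0.4 ] [-0.034  0.    -0.   ]
105.0 [-0.02 -0.04 -0.18] [-0.017  0.    -0.   ]
104.0 [-0.02 -0.04  0.04] [ 0.001  0.    -0.   ]
103.0 [-0.02 -0.04  0.26] [ 0.018  0.    -0.   ]
102.0 [-0.02 -0.05  0.48] [ 0.036  0.    -0.   ]
101.0 [-0.02 -0.06  0.69] [ 0.053  0.    -0.   ]
100.0 [-0.02 -0.07  0.91] [ 0.071  0.    -0.   ]
```

View pics/wrist6.png

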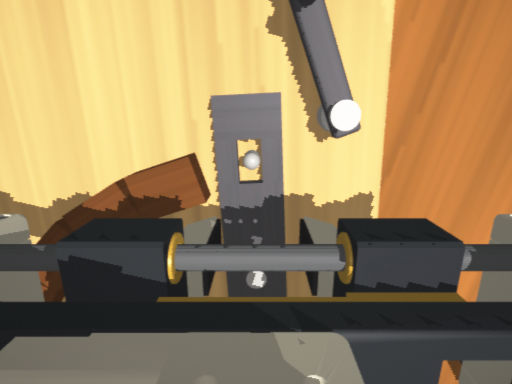

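The strap is seated: stud at (251,160) centred in the slot (250,161), and strap tops read z≈28 at both ends, so it lies flat. Now I'll retreat upward and go over the tab.

```bash
python3 -m creep '[{"tx":0,"ty":0,"tz":-0.2,"wx":0,"wy":0,"wz":0,"gripper":-0.1},{"tx":-1,"ty":0,"tz":-0.2,"wx":0,"wy":0,"wz":0,"gripper":-0.1},{"tx":-9,"ty":0,"tz":-0.2,"wx":0,"wy":0,"wz":0,"gripper":-0.1},{"tx":-9,"ty":0,"tz":-0.2,"wx":0,"wy":0,"wz":0,"gripper":-0.1},{"tx":-9,"ty":0,"tz":-0.2,"wx":0,"wy":0,"wz":0,"gripper":-0.1},{"tx":-9,"ty":0,"tz":-0.2,"wx":0,"wy":0,"wz":0,"gripper":-0.1}]'
python3 - <<'E'
from h import *
c=snap('wrist','wrist7'); snap('top','top7');snap('scene','scene7')
print(plan([584.5,70,115],37),get_obs()['joint_positions'].round(2))
E
```

```text
time: 5.3
tool_pos: [595.8, -49.9, 118.2]
tcp_rot: [-0.442, 1.564, -0.197]
contact_force: [-0.4, -0.5, -0.1]
grip_width: 50.7
(array([-0.09, 11.79,  2.04]), array([-0.401, -0.001, -0.001])) [-0.21  0.57  1.47  0.    1.1  -0.46]
```

View pics/wrist7.png

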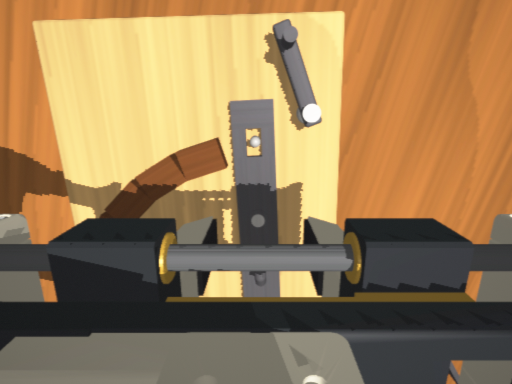

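The strap stays seated, with the stud at (255,142) in the slot. The tab is at about (288,33) and the post at (311,113), so I'll measure both.

```bash
python3 - <<'E'
from h import *
c=load('wrist7')
t=ray(c,288,33,62)[:2];p=ray(c,311.5,113,43)[:2];print(t,p,np.linalg.norm(t-p),np.degrees(np.arctan2(*(t-p)[::-1])))
print('stud',ray(c,255,142,36))
E
```

```text
[583.21485321  71.23774499] [616.70201004  26.1655045 ] 56.1506592698765 126.61110570603469
stud [579.40243322  -6.9974458   36.        ]
```

```bash
python3 -m creep '[{"tx":0,"ty":11.8,"tz":2.0,"wx":-0.4,"wy":0,"wz":0,"gripper":0.1},{"tx":0,"ty":11.8,"tz":2.0,"wx":-0.4,"wy":0,"wz":0,"gripper":0.1},{"tx":0,"ty":11.8,"tz":2.0,"wx":-0.4,"wy":0,"wz":0,"gripper":0.1},{"tx":0,"ty":11.8,"tz":2.0,"wx":-0.4,"wy":0,"wz":0,"gripper":0.1},{"tx":0,"ty":11.8,"tz":2.0,"wx":-0.4,"wy":0,"wz":0,"gripper":0.1},{"tx":0,"ty":11.8,"tz":2.0,"wx":-0.4,"wy":0,"wz":0,"gripper":0.1},{"tx":0,"ty":11.8,"tz":2.0,"wx":-0.4,"wy":0,"wz":0,"gripper":0.1}]'
```

```text
time: 6.03
tool_pos: [584.8, 68.7, 114.0]
tcp_rot: [2.677, 1.57, -2.964]
contact_force: [0.5, -0.2, -0.5]
grip_width: 41.1
```

```bash
python3 -m creep '[{"tx":3,"ty":0.1,"tz":0,"wx":0,"wy":0,"wz":0,"gripper":0.1},{"tx":5,"ty":0.1,"tz":0,"wx":0,"wy":0,"wz":0,"gripper":0.1},{"tx":6.4,"ty":0.1,"tz":0,"wx":0,"wy":0,"wz":0,"gripper":0.1},{"tx":6.4,"ty":0.1,"tz":0,"wx":0,"wy":0,"wz":0,"gripper":0.1},{"tx":6.4,"ty":0.1,"tz":0,"wx":0,"wy":0,"wz":0,"gripper":0.4},{"tx":6.4,"ty":0.1,"tz":0,"wx":0,"wy":0,"wz":0,"gripper":0.4},{"tx":6.4,"ty":0.1,"tz":0,"wx":0,"wy":0,"wz":0,"gripper":0.4}]'
python3 - <<'E'
from h import *
snap('scene','scene8')
im=load('scene8')['frame'][:,:,::-1]
cv2.imwrite('pics/s8c.png',cv2.resize(im[150:280,170:330],None,fx=4.5,fy=4.5,interpolation=cv2.INTER_CUBIC))
snap('wrist','wrist8')
for k in [126,120+15,145,155,165,175,185,195,198,202]:
    t=np.radians(k);print(k,plan([617+55*np.cos(t),26.2+55*np.sin(t),50],k-90))
E
```

```text
time: 6.62
tool_pos: [585.3, 70.1, 52.0]
tcp_rot: [-0.633, 1.568, 0.011]
contact_force: [-0.9, 0.4, 0.1]
grip_width: 28.6
126 (array([ 0.19,  0.05, -0.01]), array([0.016, 0.002, 0.001]))
135 (array([ 0.19, -0.01, -0.87]), array([-0.141,  0.002,  0.001]))
145 (array([ 0.19, -0.22, -1.81]), array([-0.315,  0.002,  0.002]))
155 (array([ 0.18, -0.6 , -2.69]), array([-0.49 ,  0.001,  0.002]))
165 (array([ 0.18, -1.12, -3.49]), array([-0.664,  0.001,  0.002]))
175 (array([ 0.18, -1.78, -4.19]), array([-0.839,  0.001,  0.002]))
185 (array([ 0.18, -2.54, -4.77]), array([-1.014e+00,  1.000e-03,  2.000e-03]))
195 (array([ 0.18, -3.4 , -5.2 ]), array([-1.188e+00,  1.000e-03,  2.000e-03]))
198 (array([ 0.18, -3.67, -5.31]), array([-1.24e+00,  1.00e-03,  2.00e-03]))
202 (array([ 0.18, -4.04, -5.42]), array([-1.31e+00,  1.00e-03,  2.00e-03]))
```

View pics/s8c.png

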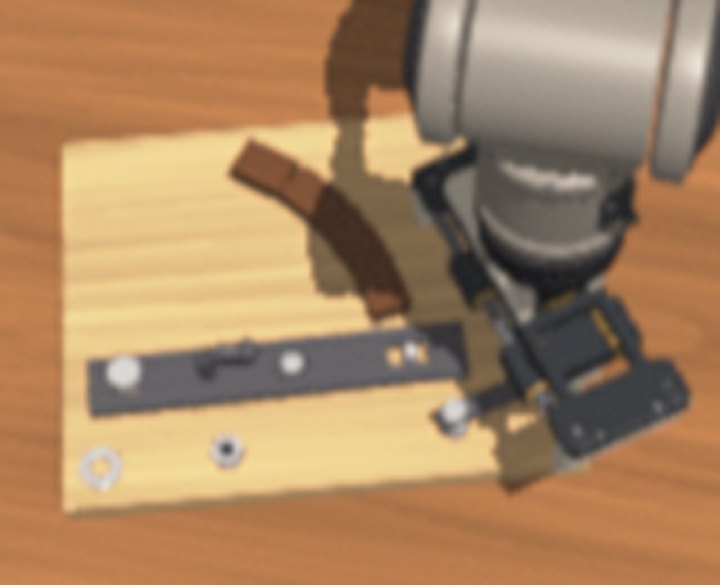

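View pics/wrist8.png

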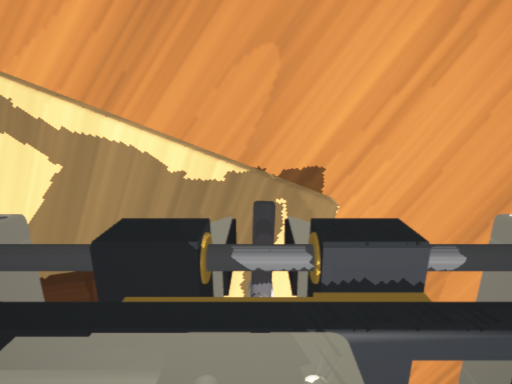

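The keeper bar (263,215) is between the fingers, so I'll sweep it round.

```bash
python3 -m creep '[{"tx":0.1,"ty":0,"tz":-0.4,"wx":-0.07,"wy":0,"wz":0,"gripper":0.4},{"tx":0.1,"ty":0,"tz":-0.87,"wx":-0.141,"wy":0,"wz":0,"gripper":0.4},{"tx":0.1,"ty":-0.1,"tz":-1.35,"wx":-0.228,"wy":0,"wz":0,"gripper":0.4},{"tx":0.1,"ty":-0.22,"tz":-1.8,"wx":-0.315,"wy":0,"wz":0,"gripper":0.4},{"tx":0.1,"ty":-0.4,"tz":-2.25,"wx":-0.4,"wy":0,"wz":0,"gripper":0.4},{"tx":0.1,"ty":-0.6,"tz":-2.7,"wx":-0.49,"wy":0,"wz":0,"gripper":0.4},{"tx":0.1,"ty":-0.85,"tz":-3.1,"wx":-0.577,"wy":0,"wz":0,"gripper":0.4},{"tx":0.1,"ty":-1.12,"tz":-3.5,"wx":-0.664,"wy":0,"wz":0,"gripper":0.4}]'
python3 - <<'E'
from h import *
print(get_obs()['joint_positions'].round(2))
for k in [165,170,175,180,185,190,195,198,202,205]:
    t=np.radians(k);print(k,plan([617+55*np.cos(t),26.2+55*np.sin(t),50],k-90))
E
```

```text
time: 7.38
tool_pos: [563.7, 40.6, 50.6]
tcp_rot: [-1.236, 1.569, 0.078]
contact_force: [0.9, 0.8, 0.5]
grip_width: 27.4
[-0.06  0.61  1.63  0.    0.91 -1.38]
165 (array([ 0.06, -0.02, -0.01]), array([0.004, 0.001, 0.002]))
170 (array([ 0.06, -0.04, -0.49]), array([-0.083,  0.001,  0.002]))
175 (array([ 0.06, -0.1 , -0.97]), array([-0.17 ,  0.001,  0.002]))
180 (array([ 0.06, -0.2 , -1.44]), array([-0.257,  0.   ,  0.002]))
185 (array([ 0.06, -0.34, -1.9 ]), array([-0.345,  0.   ,  0.002]))
190 (array([ 0.06, -0.52, -2.34]), array([-0.432,  0.   ,  0.002]))
195 (array([ 0.06, -0.74, -2.77]), array([-0.519,  0.   ,  0.002]))
198 (array([ 0.06, -0.89, -3.01]), array([-0.572,  0.   ,  0.002]))
202 (array([ 0.06, -1.11, -3.33]), array([-0.641,  0.   ,  0.002]))
205 (array([ 0.06, -1.29, -3.56]), array([-0.694, -0.   ,  0.002]))
```

```bash
python3 -m creep '[{"tx":0,"ty":0,"tz":-0.5,"wx":-0.083,"wy":0,"wz":0,"gripper":0.4},{"tx":0,"ty":-0.1,"tz":-1,"wx":-0.17,"wy":0,"wz":0,"gripper":0.4},{"tx":0,"ty":-0.2,"tz":-1.45,"wx":-0.257,"wy":0,"wz":0,"gripper":0.4},{"tx":0,"ty":-0.35,"tz":-1.9,"wx":-0.345,"wy":0,"wz":0,"gripper":0.4},{"tx":0,"ty":-0.5,"tz":-2.35,"wx":-0.432,"wy":0,"wz":0,"gripper":0.4},{"tx":0,"ty":-0.75,"tz":-2.75,"wx":-0.519,"wy":0,"wz":0,"gripper":0.4},{"tx":0,"ty":-0.9,"tz":-3,"wx":-0.572,"wy":0,"wz":0,"gripper":0.4},{"tx":0,"ty":-0.9,"tz":-3,"wx":-0.572,"wy":0,"wz":0,"gripper":0.4}]'
python3 - <<'E'
from h import *
snap('wrist','wrist9')
for k in [198,200,202,204,206,208,210]:
    t=np.radians(k);print(k,plan([617+55*np.cos(t),26.2+55*np.sin(t),50],k-90))
E
```

```text
time: 8.05
tool_pos: [564.5, 8.9, 50.5]
tcp_rot: [-1.955, 1.57, -0.072]
contact_force: [-0.4, 0.2, 0.3]
grip_width: 27.2
198 (array([ 0.03, -0.03, -0.  ]), array([-0.006, -0.   ,  0.001]))
200 (array([ 0.03, -0.03, -0.19]), array([-0.04 , -0.   ,  0.001]))
202 (array([ 0.03, -0.04, -0.38]), array([-0.075, -0.001,  0.001]))
204 (array([ 0.03, -0.06, -0.58]), array([-0.11 , -0.001,  0.001]))
206 (array([ 0.04, -0.09, -0.77]), array([-0.145, -0.001,  0.001]))
208 (array([ 0.04, -0.12, -0.95]), array([-0.18 , -0.001,  0.001]))
210 (array([ 0.04, -0.15, -1.14]), array([-0.215, -0.001,  0.001]))
```

View pics/wrist9.png

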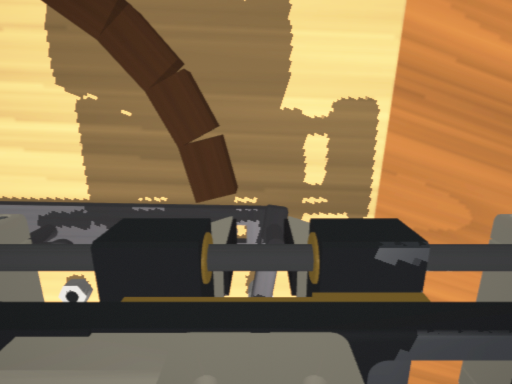

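The keeper lags the tool by about 9° against the right finger, so I'll push on to the stop while watching the force.

```bash
python3 -m creep '[{"tx":0,"ty":0,"tz":-0.2,"wx":-0.04,"wy":0,"wz":0,"gripper":0.4},{"tx":0,"ty":0,"tz":-0.4,"wx":-0.075,"wy":0,"wz":0,"gripper":0.4},{"tx":0,"ty":0,"tz":-0.6,"wx":-0.11,"wy":0,"wz":0,"gripper":0.4},{"tx":0,"ty":0,"tz":-0.6,"wx":-0.11,"wy":0,"wz":0,"gripper":0.4}]'
python3 -m creep '[{"tx":0,"ty":0,"tz":-0.2,"wx":-0.035,"wy":0,"wz":0,"gripper":0.4},{"tx":0,"ty":0,"tz":-0.2,"wx":-0.035,"wy":0,"wz":0,"gripper":0.4}]'
python3 - <<'E'
from h import *
snap('wrist','wrist10');snap('scene','scene10')
E
```

```text
time: 8.43
tool_pos: [566.2, 3.7, 50.1]
tcp_rot: [-1.957, 1.57, 0.034]
contact_force: [0.2, 0.5, 0.0]
grip_width: 27.4
time: 8.6
tool_pos: [566.8, 1.9, 50.0]
tcp_rot: [-1.844, 1.57, 0.181]
contact_force: [-1.0, 0.3, -0.1]
grip_width: 28.0
```

View pics/wrist10.png

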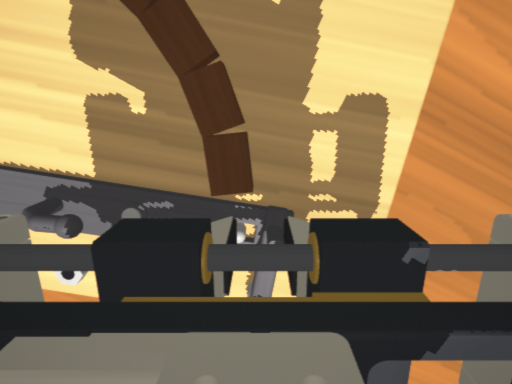

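```bash
python3 -m creep '[{"tx":0,"ty":0,"tz":-0.1,"wx":0,"wy":0,"wz":0,"gripper":0.4},{"tx":0,"ty":0,"tz":-0.2,"wx":0,"wy":0,"wz":0,"gripper":0.4},{"tx":0,"ty":0,"tz":-0.2,"wx":0,"wy":0,"wz":0,"gripper":0.4}]'
python3 -m creep '[{"tx":0,"ty":0,"tz":-0.1,"wx":0,"wy":0,"wz":0,"gripper":0.4},{"tx":0,"ty":0,"tz":-0.2,"wx":0,"wy":0,"wz":0,"gripper":0.4},{"tx":0,"ty":0,"tz":-0.2,"wx":0,"wy":0,"wz":0,"gripper":0.4}]'
python3 - <<'E'
from h import *
snap('wrist','wrist11')
E
```

```text
time: 8.95
tool_pos: [567.1, 0.5, 49.7]
tcp_rot: [0.349, 1.569, 2.375]
contact_force: [-2.1, 3.4, 2.9]
grip_width: 27.6
time: 9.2
tool_pos: [567.2, 0.2, 49.6]
tcp_rot: [0.258, 1.567, 2.283]
contact_force: [-4.1, 9.9, 3.8]
grip_width: 27.9
```

View pics/wrist11.png

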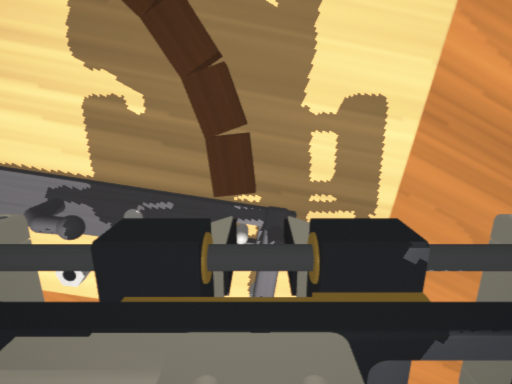

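The force rises to 10 N with no further motion, so the keeper is at its stop. I'll back off slightly, rise and inspect.

```bash
python3 -m creep '[{"tx":0,"ty":0,"tz":0.6,"wx":0,"wy":0,"wz":0,"gripper":0.4},{"tx":0,"ty":0,"tz":0.8,"wx":0,"wy":0,"wz":0,"gripper":0.2},{"tx":0,"ty":0,"tz":0.8,"wx":0,"wy":0,"wz":0,"gripper":0.2},{"tx":-4,"ty":0,"tz":0.8,"wx":0,"wy":0,"wz":0,"gripper":0.2},{"tx":-8,"ty":0,"tz":0.8,"wx":0,"wy":0,"wz":0,"gripper":0.2},{"tx":-12,"ty":0,"tz":0.8,"wx":0,"wy":0,"wz":0,"gripper":0.2},{"tx":-16,"ty":0,"tz":0.8,"wx":0,"wy":0,"wz":0,"gripper":0.2},{"tx":-16,"ty":0,"tz":0.8,"wx":0,"wy":0,"wz":0,"gripper":0.2}]'
python3 -m creep '[{"tx":0,"ty":15,"tz":0,"wx":0,"wy":0,"wz":0,"gripper":0.2},{"tx":0,"ty":15,"tz":0,"wx":0,"wy":0,"wz":0,"gripper":0.2},{"tx":0,"ty":15,"tz":0,"wx":0,"wy":0,"wz":0,"gripper":0.2},{"tx":0,"ty":15,"tz":0,"wx":0,"wy":0,"wz":0,"gripper":0.2},{"tx":0,"ty":15,"tz":0,"wx":0,"wy":0,"wz":0,"gripper":0.2}]'
python3 - <<'E'
from h import *
for n in ['wrist','top','scene']: snap(n,n+'12')
c=load('scene12');im=c['frame'][:,:,::-1]
cv2.imwrite('pics/s12c.png',cv2.resize(im[150:280,170:330],None,fx=4.5,fy=4.5,interpolation=cv2.INTER_CUBIC))
E
```

```text
time: 9.92
tool_pos: [569.0, 4.4, 218.4]
tcp_rot: [-2.183, 1.555, -0.157]
contact_force: [0.9, -0.1, 0.3]
grip_width: 36.6
time: 10.33
tool_pos: [426.4, -62.1, 209.7]
tcp_rot: [1.572, 1.569, -2.688]
contact_force: [1.4, 1.1, 0.1]
grip_width: 36.8
```

View pics/s12c.png

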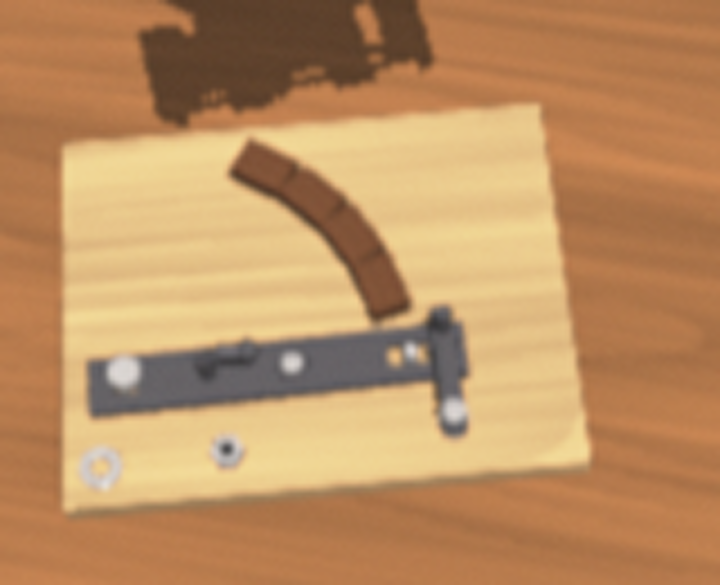

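View pics/top12.png

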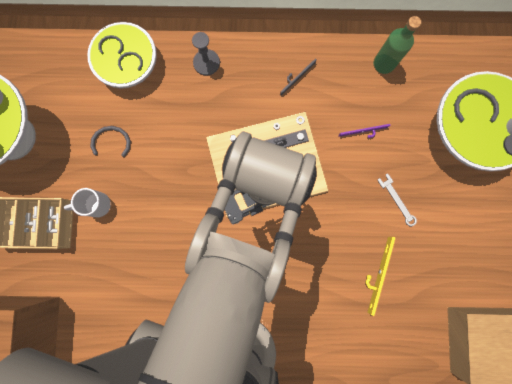

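View pics/wrist12.png

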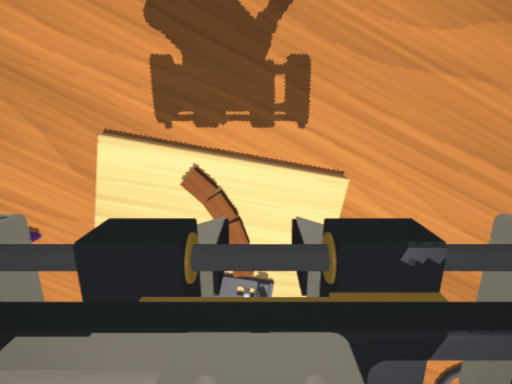

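```bash
python3 - <<'E'
from h import *
S=load('scene12'); s=lambda x,y:(170+(x+.5)/4.5-.5,150+(y+.5)/4.5-.5)
g=lambda x,y,z:ray(S,*s(x,y),z)[:2]
st=g(412,351,36);bo=g(123,372,40);po=g(453,410,43);tb=g(440,319,62);sl=g(407,355,28)
a=lambda v:np.arctan2(v[1],v[0])
print('stud-slot',np.linalg.norm(st-sl),'keeper',a(tb-po)%(2*np.pi)-a(st-bo),np.linalg.norm(tb-po),np.linalg.norm(st-bo))
P=cloud(S)
for q in [(340,360),(370,340),(370,370),(170,360),(460,360),(300,480),(500,440)]:
    u,v=map(round,s(*q));print(q,P[v,u].round(1))
T0,T=load('scene0')['frame'].astype(int),S['frame'].astype(int)
print('nut/washer px now', s(227,450),s(101,468))
E
```

```text
stud-slot 3.316920900825443 keeper 1.6314796292199594 49.88063707635621 170.94988939713323
(340, 360) [590.4 -46.5  24.1]
(370, 340) [573.1 -30.6  25.6]
(370, 370) [593.9 -26.4  26.6]
(170, 360) [ 608.6 -147.6   24.1]
(460, 360) [580.4  25.7  30.6]
(300, 480) [665.9 -55.   20.4]
(500, 440) [620.4  56.9  21.1]
nut/washer px now (220.05555555555554, 249.61111111111111) (192.05555555555554, 253.61111111111111)
```

```bash
python3 -c "
from plant import *
print(close_job())"
```

```text
the job is handed in; nothing more can be done
None
```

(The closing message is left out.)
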